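Lock the donation box drawer with its clevis pin

ROBOT

A 6-joint arm with a two-finger parallel gripper is mounted at the origin on the work surface. World frame = base frame: x ahead of the robot, y to its left, z up, the work surface at z = 0. Lengths are in m, angles in rad, forces in N, time in s.
With the tool pointing down it reaches from about 0.2 to 0.875 m from the base axis. Payload 3.4 kg.
Tool frame: the origin (TCP) lies at the very end of the fingers, on their centre line; the grasp point (between the pads) lies 19 mm behind it; z points along the fingers, y is the line along which they close (so a half turn about z gives the same grasp; the last joint's range is limited). The gripper opens to 94 mm and grips with 3 to 60 N. Pads are 16 mm wide; open, the fingers measure 119 mm over their backs; the gripper's body (75 mm by 177 mm) begins 78 mm behind the grasp point.
Start: joints at [1.108, 0.276, 1.505, -0, 1.361, -0.121], TCP at [0.193, 0.542, 0.205] pointing down, gripper open.
Joint ranges: [-2.89, 2.89], [-0.75, 2.08], [0.22, 2.7], [-1.18, 4.32], [0.11, 2.71], [-2.7, 2.7]. Speed limits (rad/s): [2.57, 2.57, 3.14, 3.14, 3.14, 3.14].

INTERFACE

Orientations are given as a unit quaternion [x, y, z, w].
In Python, from cell import r gives the robot as it stands. The module is installed in compiled form; this text tells all that it offers.
- The arm moves only by the tool drive_tool, never from a script. Its argument "plan" is a list that holds one entry, the list of rows, each a list of 6 numbers: the shift along the tool's x, y, z as a fraction of full scale, then the turn, a rotation vector about the tool's x, y, z as a fraction of full scale. A call has 1 to 8 rows; each row is the pose to reach, as a shift and turn from the pose commanded when the call began, along the tool's axes at that moment, turning the shorter way round; what a row does not reach only later rows make up. Full scale, the value 1, is 0.4 m for a shift and 360 degrees for a turn. A row lasts 1/10 s, in which the tool goes at most 50 mm and 8.59 degrees, less where a joint would pass 70% of its speed; a pose out of reach is approached as far as the arm can. A call with a number of a shift or a turn outside -1 to 1 is refused whole. A call with a gripper value outside its range is refused whole. "fingers" is the closure, from -1 (fully open) to 1 (shut), so that 0 is half open, set as the call begins (left out, the last holds). The fingers move at their own pace and stop on an object; "grip_force" is the grip in N (left out, the last holds). Time passes only in rows, so rows that repeat a pose let the fingers close. It gives the time, the measured TCP pose, the force, the opening and the grip force at its end, in the units of the state.
- r.state(): the state, without advancing time (a new reading comes with each control period).
- r.camera(name): name is "scene" or "top" or "wrist"; returns a dict with "image" (400x640x3 uint8, blue, green, red), "K" (3x3 intrinsics, pixels), "k1" (the pictures are not rectified: a ray, as slopes to the right and down, at radius r is drawn at 1 + k1 r^2 times it, then the intrinsics apply), "world_from_camera" (4x4, takes a point from camera to world coordinates); the wrist camera has in their place "hand_eye" (4x4, takes a point from camera to tool coordinates, whose origin is the TCP and whose axes are the flange's). Camera axes: x right, y down, z forward; pixel columns grow to the right and rows downward; lengths in m; the calibration is good to about 2 mm. A picture is of the moment at which its call begins: read the wrist's pose just before it. There is no depth.
- r.hand_in(): hands the job in; it is judged then, once.
Trained networks look in a picture, given as the dict that the camera call returned (one of the last four; its "shot" number tells which), for a name from the list of things; names that differ only in an ending like _2 or _b are one class to them, and where a whole thing is asked for, a point or a joint stands for the part that bears it (a point fixed in the world has none). Each returns a list of dicts, best first, with "score" (0 to 1); they miss things now and then, are a little off and sometimes report something else, mostly with a low value. They report only what shows in the picture. A call takes as long as a camera call. They do not tell look-alikes from the thing itself.
- r.look_for(picture, query): "rect" ([left, top, width, height] in pixels, round what is visible of it).
- r.silhouettes(picture, query): "region" (400x640 bool, what is visible of it) and "rect" ([left, top, width, height] in pixels, round what is visible of it).
The state is a dict: "time_s": time; "joint_pos": joint angles; "joint_velocities": joint speeds; "joint_efforts": joint torques, N m; "tcp_pos": TCP position; "eef_rot": TCP orientation; "ft_force": force on the tool from outside, world axes, zero at the start; "wrist_torque": the same for the moment, N m; "width": opening from 0.0 (shut) to 1.0 (fully open); "grip_force": force on a finger pad.
Only numpy, scipy, OpenCV 4.12 (cv2) and the standard library are available. Lean on these libraries where they do the work, as an engineer would, in place of code of your own. Each camera call takes 0.05 s, during which the arm holds its last target. There are 200 camera calls.

TASK

Push the open drawer of the green donation box fully shut, then take the red-headed lock pin from its black holder and thread it down through the upper steel ear, the yellow hasp blade and the lower ear until its head sits flat on the upper ear, and let go of it. Feel for the hole gently: never let the pin bear on the box or its lock with more than about 30 N, and do not disturb the can, the sauce bottle or the jar.

Things in the scene. Friction and masses are not known exactly. Their poses are not given: they have to be found in the camera images.
- box: Green steel donation box, fixed to the table, 240 mm (its x) by 200 mm (its y) by 90 mm high; origin at the centre of its underside, z up. The grey drawer front is on its -x side; the drawer opens along the box's -x. A steel clevis stands on its top and a yellow hasp blade on the drawer reaches into it.
- lock_mark (a point): Reference point level with the upper ear's top face, 147 mm above the box's origin, at x = -45, y = -65 mm in the box's frame (axes as the box). The clevis is bolted down through slots: its hole line is on x = -45 mm, but 5 to 35 mm from this point along the box's +y. How far is not measured, differs each time, and must be felt for or seen.
- drawer (a joint): How far the drawer stands out, m: 0 = fully shut against its stop, 0.13 = fully out. It stays where left; sliding it takes about 3 N.
- slot_end (a point): Middle of the -y end of the slot in the yellow hasp blade, on its top face. The slot is 14 mm along the box's x and runs 46 mm along +y from here; blade 5 mm thick, 70 mm wide, top 132 mm high. It moves with the drawer; fully shut, the slot lies between the ears, in line with their holes. Its upright yellow tab is on the drawer front at y = -80 to -10 mm, up to 134 mm high.
- lower_mark (a point): Point 27 mm below lock_mark, level with the lower ear's top face. Each ear is a level plate 44 mm (box x) by 60 mm (y) by 8 mm thick (upper 139 to 147 mm, lower 112 to 120 mm high) with a vertical 14 mm round hole, 1 mm chamfer, in its centre, one straight below the other. They are open to -x and the sides; a web 147 mm high joins them at +x. The clevis stays put when pushed.
- drawer_face (a point): Point on the outer face of the grey drawer front where it can be pushed: 55 mm above the table, at y = +50 mm in the box's frame (away from the yellow tab); the face looks along the box's -x and spans z = 6 to 88 mm. With the drawer shut this point is at x = -132 mm in the box's frame.
- pin_center (a point): Centre of the lock pin, half-way up, z axis along the pin (up). 90 mm long, 0.07 to 0.12 kg: a steel shank 12 mm in diameter, 50 mm long, its foot tapered to 10 mm over the last 3 mm, below a red round head 26 mm in diameter, 40 mm tall, with a flat underside. It starts upright in its holder, the head's underside 58 mm and its top 98 mm above the table.
- pin_tip (a point): Foot of the pin, on its axis, 45 mm below its centre; fully home it is 97 mm above the box's origin.
- pin_shoulder (a point): Underside of the pin's red head, on its axis, 5 mm above the pin's centre; fully home it is 147 mm above the box's origin.
- holder: Black block fixed to the table, 60 by 60 by 34 mm high, origin at the centre of its underside, with a 14 mm hole 26 mm deep in the middle of its top in which the pin stands.
- can_center (a point): Centre of a steel food can, 74 mm in diameter, 110 mm tall: leave it alone.
- sauce_center (a point): Centre of a yellow sauce bottle, 60 mm in diameter, 150 mm tall: leave it alone.
- jar_center (a point): Centre of an amber jar, 68 mm in diameter, 100 mm tall: leave it alone.
Things that resemble listed ones, but are neither listed nor needed, are in the scene too. What is meant by the part that bears pin_center is not blue, and is the smaller of those in its own colour.

How it is judged:
By the outcome, as a careful person would: the job done as asked, in the order asked, and still so for the second after the job is handed in, with the robot touching nothing.
It also fails if it takes over 70 s, if anything falls off the work surface, if the arm or the gripper's body presses on something with over 40 N, if the wrist force passes 120 N, or if a joint passes its speed limit or range.

## Working session

There is one attempt and no reset: what is moved stays moved. The work goes in short steps, Python scripts to look and compute and a tool call to move; the robot and the scene stay as the last step left them, time stands still between calls to the robot, and variables do not carry over. Pictures are saved under pics/ and viewed, at most 10 in all, crops included, and the job is handed in when it is done.

Besides the shell and the picture viewer there is one more tool, called after "Call:" by a JSON object that holds its "op" and its "data", one argument or row to a line. drive_tool: Moves the arm, as the interface text tells. Shift numbers are shares of 0.4 m and turn numbers shares of 360 degrees, none past 1 either way. Its arguments: {"type":"object","properties":{"plan":{"type":"array","items":{"type":"array","items":{"type":"array","items":{"type":"number","minimum":-1,"maximum":1}}}},"fingers":{"type":"number"},"grip_force":{"type":"number"}},"required":["plan"]}

```bash
ls; mkdir -p pics
cat > h.py <<'E'
import numpy as np, cv2
from scipy.spatial.transform import Rotation as R
from cell import r
def wfc(p,st=None):
    if 'world_from_camera' in p: return np.array(p['world_from_camera'])
    st=st or r.state(); T=np.eye(4); T[:3,:3]=R.from_quat(st['eef_rot']).as_matrix(); T[:3,3]=st['tcp_pos']
    return T@np.array(p['hand_eye'])
def ray(p,W,uv):
    K=np.array(p['K'])
    d=np.array([(uv[0]-K[0,2])/K[0,0],(uv[1]-K[1,2])/K[1,1]]); s=d.copy()
    for _ in range(30): s=d/(1+p['k1']*(s@s))
    v=W[:3,:3]@np.array([s[0],s[1],1]); return W[:3,3],v
def at_z(p,W,uv,z):
    o,v=ray(p,W,uv); return o+v*(z-o[2])/v[2]
def proj(p,W,X):
    c=np.linalg.inv(W)@np.append(X,1); s=c[:2]/c[2]; s=s*(1+p['k1']*(s@s)); K=np.array(p['K'])
    return np.array([K[0,0]*s[0]+K[0,2],K[1,1]*s[1]+K[1,2]])
E
python3 - <<'E'
from h import *
for n in ('scene','top'):
    p=r.camera(n); cv2.imwrite(f'pics/{n}0.png',p['image'])
    W=wfc(p); print(n,W[:3,3].round(3),W[:3,2].round(2),p['K'][0][0])
    for q in ('box','pin_center','holder','drawer','can_center','sauce_center','jar_center'):
        for d in r.look_for(p,q): print(n,q,round(d['score'],2),np.round(d['rect']))
s=r.state(); print(s)
E
```

```text
pics
scene [ 1.256 -0.489  1.037] [-0.55  0.41 -0.73] 512.20287553336
scene box 0.85 [273. 150. 135. 121.]
scene box 0.24 [269. 197.  80.  69.]
scene pin_center 0.68 [165. 250.  18.  19.]
scene pin_center 0.62 [202. 219.  17.  42.]
scene pin_center 0.58 [142. 227.  17.  30.]
scene holder 0.89 [164. 256.  32.  33.]
scene drawer 0.73 [269. 194.  79.  74.]
scene can_center 0.63 [393. 235.  32.  49.]
scene sauce_center 0.59 [222. 288.  32.  52.]
scene jar_center 0.85 [413. 132.  29.  40.]
scene jar_center 0.48 [166. 250.  17.  19.]
scene jar_center 0.41 [392. 232.  35.  53.]
scene jar_center 0.35 [268. 195.  81.  72.]
top [0.435 0.015 1.28 ] [ 0.11  0.01 -0.99] 389.8916576765619
top box 0.88 [245. 175. 108.  76.]
top pin_center 0.46 [404. 227.  16.  10.]
top holder 0.92 [424. 219.  27.  27.]
top drawer 0.58 [314. 176.  40.  65.]
top can_center 0.69 [280. 124.  25.  32.]
top sauce_center 0.91 [410. 155.  27.  22.]
top jar_center 0.77 [175. 211.  29.  25.]
{'time_s': 0.8, 'joint_pos': array([ 1.10800148e+00,  2.75891449e-01,  1.50487109e+00,  5.36782979e-07,
        1.36073439e+00, -1.20978269e-01]), 'joint_velocities': array([0.00065061, 0.00095101, 0.00125686, 0.00078195, 0.00010636,
       0.00132413]), 'joint_efforts': array([ 1.45735485e-03, -4.04394722e+01, -2.37490582e+01,  7.02517340e-02,
        2.44690210e-02,  1.17981529e-05]), 'tcp_pos': array([0.19274912, 0.54177025, 0.20550944]), 'eef_rot': array([1.70077531e-01, 9.85430683e-01, 4.59122022e-05, 1.35210832e-05]), 'ft_force': array([-0.19119171, -0.05643097,  0.3319557 ]), 'wrist_torque': array([ 0.00733219,  0.01630873, -0.01986009]), 'grip_force': 0.0, 'width': 1.000148172651233}
```

Run:
```python
import cv2,numpy as np
a=cv2.imread('pics/scene0.png')[110:350,120:450]; b=cv2.imread('pics/top0.png')[110:270,150:470]
a=cv2.resize(a,(800,582),interpolation=3); b=cv2.resize(b,(800,400),interpolation=3)
cv2.imwrite('pics/a.png',a);cv2.imwrite('pics/b.png',b)
```

```text
(no output)
```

View pics/a.png

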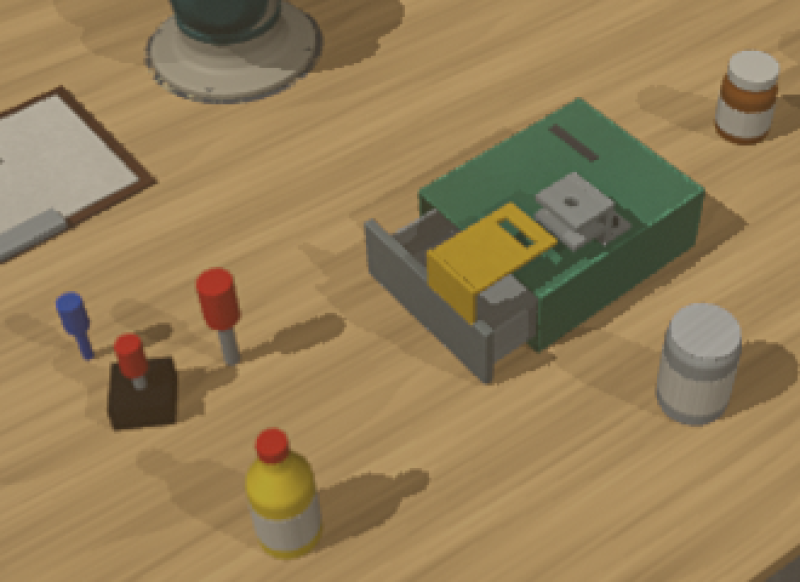

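View pics/b.png

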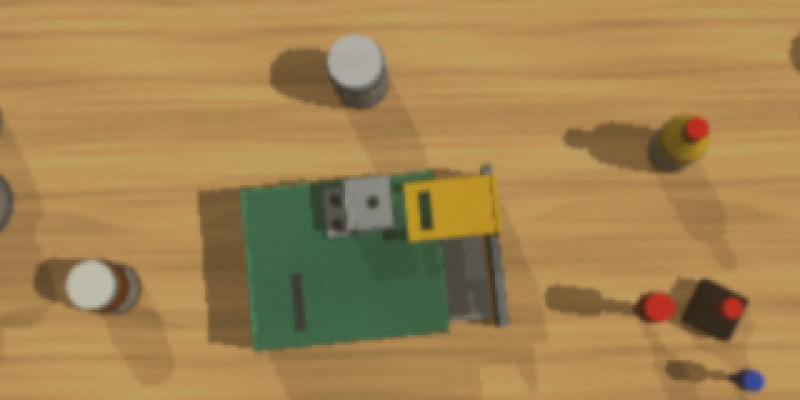

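The holder at scene px (174,272) carries the small red pin (174,257). A bigger red pin stands at (210,234) and a blue one at (150,240). The one meant is the small red pin in the holder: it isn't blue, it's the smaller of the two reds, and it stands in the black block. The drawer is out, with its front on the right-hand side in the top picture.

Run:
```python
from h import *
p=r.camera('top'); W=wfc(p)
f=lambda x,y,z: at_z(p,W,(150+x/2.5,110+y/2.5),z)[:3].round(3)
for n,x,y,z in [('c++',255,350,.09),('c+-',242,188,.09),('c--',432,172,.09),('c-+',448,332,.09),('hole',372,202,.147),('earTL',345,180,.147),('earTR',388,175,.147),('earBR',393,228,.147),('earBL',348,234,.147),('slot-',425,192,.132),('slot+',427,229,.132),('dfront-',488,168,.088),('dfront+',503,324,.088),('pin',733,308,.098),('big',658,307,.12),('holder',716,310,.034),('blue',752,380,.09),('sauce',697,128,.15),('can',356,60,.11),('jar',92,285,.1)]: print(n,f(x,y,z))
p=r.camera('scene'); W=wfc(p)
g=lambda x,y,z: at_z(p,W,(120+x*330/800,110+y*240/582),z)[:3].round(3)
for n,x,y,z in [('c++',580,98,.09),('c+-',704,190,.09),('c--',540,292,.09),('c-+',420,190,.09),('hole',572,203,.147),('pin',130,342,.098),('bigtop',216,277,.12),('bigfoot',231,358,.0),('df-',490,325,.088),('df+',368,222,.088)]: print(n,g(x,y,z))
```

```text
c++ [0.419 0.239 0.09 ]
c+- [0.618 0.256 0.09 ]
c-- [0.634 0.021 0.09 ]
c-+ [0.437 0.004 0.09 ]
hole [0.59  0.091 0.147]
earTL [0.617 0.123 0.147]
earTR [0.622 0.072 0.147]
earBR [0.559 0.067 0.147]
earBL [0.553 0.12  0.147]
slot- [0.603 0.029 0.132]
slot+ [0.559 0.027 0.132]
dfront- [ 0.638 -0.049  0.088]
dfront+ [ 0.446 -0.063  0.088]
pin [ 0.461 -0.34   0.098]
big [ 0.463 -0.245  0.12 ]
holder [ 0.46  -0.338  0.034]
blue [ 0.374 -0.361  0.09 ]
sauce [ 0.671 -0.293  0.15 ]
can [0.772 0.112 0.11 ]
jar [0.501 0.437 0.1  ]
c++ [0.425 0.245 0.09 ]
c+- [0.621 0.26  0.09 ]
c-- [0.634 0.028 0.09 ]
c-+ [0.445 0.009 0.09 ]
hole [0.597 0.094 0.147]
pin [ 0.465 -0.333  0.098]
bigtop [ 0.457 -0.236  0.12 ]
bigfoot [ 0.462 -0.241  0.   ]
df- [ 0.639 -0.037  0.088]
df+ [ 0.451 -0.061  0.088]
```

```bash
cat >> h.py <<'E'
YAW=94.6-90
def goal(pos,yaw=YAW):
    "shares from the present pose to tool-down pose at pos, tool y at yaw (deg) in world"
    s=r.state(); c,q=np.cos(np.radians(yaw)),np.sin(np.radians(yaw))
    Rg=np.array([[q,c,0],[-c,q,0],[0,0,-1.]])
    R0=R.from_quat(s['eef_rot'])
    d=R0.inv().apply(np.array(pos)-s['tcp_pos']); w=(R0.inv()*R.from_matrix(Rg)).as_rotvec()
    print(np.round(d/.4,4),np.round(w/(2*np.pi),4),'dist',np.linalg.norm(d).round(3))
E
python3 - <<'E'
from h import *
Y=YAW
goal((.52,.09,.30)); p=r.camera('wrist'); print(np.array(p['hand_eye']).round(3))
E
```

```text
Traceback (most recent call last):
  File "h.py", line 24, in goal
    d=R0.inv().apply(np.array(pos)-s['tcp_pos']); w=(R0.inv()*R.from_matrix(Rg)).as_rotvec()
                                                              ~~~~~~~~~~~~~^^^^
  File "scipy/spatial/transform/_rotation.pyx", line 1143, in scipy.spatial.transform._rotation.Rotation.from_matrix
ValueError: Non-positive determinant (left-handed or null coordinate frame) in rotation matrix 0: [[ 0.08019892  0.99677888  0.        ]
 [-0.99677888  0.08019892  0.        ]
 [ 0.          0.         -1.        ]].
```

```bash
sed -i 's/\[\[q,c,0\],\[-c,q,0\]/[[-q,c,0],[c,q,0]/' h.py
python3 - <<'E'
from h import *
goal((.52,.09,.30)); p=r.camera('wrist'); print(np.array(p['hand_eye']).round(3))
E
```

```text
[-1.1494 -0.7898 -0.2363] [ 0.     -0.      0.1828] dist 0.566
[[-0.001 -0.958 -0.288  0.084]
 [ 1.    -0.    -0.001 -0.001]
 [ 0.001 -0.288  0.958 -0.178]
 [ 0.     0.     0.     1.   ]]
```

Call:
{"op": "drive_tool", "data": {
  "plan": [
    [[-0.78,-0.53,-0.24,0,0,0.183],[-0.78,-0.53,-0.24,0,0,0.183],[-0.78,-0.53,-0.24,0,0,0.183],[-0.78,-0.53,-0.24,0,0,0.183],[-0.78,-0.53,-0.24,0,0,0.183],[-0.78,-0.53,-0.24,0,0,0.183],[-0.78,-0.53,-0.24,0,0,0.183],[-0.78,-0.53,-0.24,0,0,0.183]]
  ],
  "fingers": 1
}}

```text
time_s: 1.75
tcp_pos: [0.417, 0.2352, 0.3025]
eef_rot: [0.681, 0.732, 0.001, 0.001]
ft_force: [-0.2, 0.5, -0.3]
width: 0.351
grip_force: 0.0
```

```bash
python3 -c "
from h import *
goal((.56,.06,.30))"
```

```text
[-0.463   0.3246  0.0069] [ 0.0003  0.     -0.0012] dist 0.226
```

Call:
{"op": "drive_tool", "data": {
  "plan": [
    [[-0.463,0.325,0,0,0,0],[-0.463,0.325,0,0,0,0],[-0.463,0.325,0,0,0,0],[-0.463,0.325,0,0,0,0],[-0.463,0.325,0,0,0,0],[-0.463,0.325,0,0,0,0],[-0.463,0.325,0,0,0,0]]
  ]
}}

```text
time_s: 2.45
tcp_pos: [0.5596, 0.0631, 0.3011]
eef_rot: [0.679, 0.734, -0.0, -0.001]
ft_force: [0.3, 0.7, -0.1]
width: 0.008
grip_force: 0.0
```

Run:
```python
from h import *
s=r.state(); p=r.camera('wrist'); cv2.imwrite('pics/w1.png',p['image']); print(s['tcp_pos'],s['eef_rot'])
np.savez('w1.npz',K=p['K'],k1=p['k1'],world_from_camera=wfc(p,s))
```

```text
[0.55955428 0.06311155 0.30109339] [ 6.78979462e-01  7.34156794e-01 -1.26580373e-04 -8.22535066e-04]
```

View pics/w1.png

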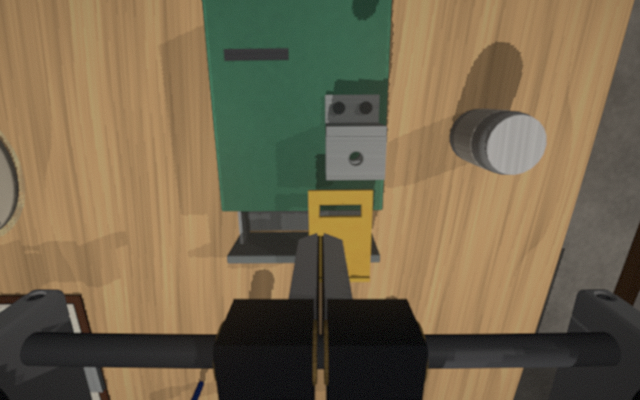

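The wrist view shows the clevis upper ear with corners near (326,126) and (386,180) and its hole at (356,158). The blade slot is at (340,211), the box's -x edge at row ~210, and the can is off to the right.

Run:
```python
from h import *
z=np.load('w1.npz'); p={'K':z['K'],'k1':float(z['k1'])}; W=z['world_from_camera']
im=cv2.imread('pics/w1.png'); g=cv2.cvtColor(im,6)
# hole: dark pixels inside ear
sub=g[145:172,343:370].astype(int); med=np.median(sub); m=(sub<med-25).astype(np.uint8)
n,l,st,c=cv2.connectedComponentsWithStats(m); print('med',med,[(st[i].tolist(),(c[i]+[343,145]).round(1).tolist()) for i in range(1,n)])
hsv=cv2.cvtColor(im,40)
green=((hsv[...,0]>60)&(hsv[...,0]<90)&(hsv[...,1]>90)).astype(np.uint8)
gray=((hsv[...,1]<40)&(g>100)).astype(np.uint8)
# ear edges
print('ear cols row150',np.where(gray[150,315:400])[0][[0,-1]]+315,'row170',np.where(gray[170,315:400])[0][[0,-1]]+315,'rows col345',np.where(gray[110:200,340])[0][[0,-1]]+110)
print(g[115:130,340],g[176:188,340])
for row in (40,100,150,190): q=np.where(green[row])[0]; print('green',row,q[0],q[-1],at_z(p,W,(q[0]-.5,row),.09).round(4),at_z(p,W,(q[-1]+.5,row),.09).round(4))
for col in (240,260,300,): q=np.where(green[:,col])[0]; print('col',col,q[-1],at_z(p,W,(col,q[-1]+.5),.09).round(4))
print('hole',at_z(p,W,(356,158),.147).round(4),at_z(p,W,(356,158.),.12).round(4))
for uv in [(326,126),(385,125),(327,181),(386,180)]: print(at_z(p,W,uv,.147).round(4))
```

```text
med 129.0 [([6, 6, 14, 15, 162], [355.5, 158.0])]
ear cols row150 [326 385] row170 [326 384] rows col345 [127 179]
[ 78  83  84  84  83  83  79  75  61  53  67  95 123 131 131] [128 128 127 115  87  60  59  59  58  58  60  61]
green 40 207 388 [0.4263 0.197  0.09  ] [0.6208 0.2117 0.09  ]
green 100 212 323 [0.4311 0.1351 0.09  ] [0.5564 0.1445 0.09  ]
green 150 217 323 [0.4363 0.0791 0.09  ] [0.5609 0.0886 0.09  ]
green 190 221 306 [0.4406 0.0308 0.09  ] [0.5444 0.0389 0.09  ]
col 240 209 [0.4644 0.0077 0.09  ]
col 260 209 [0.489  0.0097 0.09  ]
col 300 208 [0.538  0.0148 0.09  ]
hole [0.5928 0.0916 0.147 ] [0.5961 0.0872 0.12  ]
[0.5603 0.1206 0.147 ]
[0.6175 0.1261 0.147 ]
[0.5659 0.0658 0.147 ]
[0.6258 0.0715 0.147 ]
```

```bash
sed -i 's/^YAW=.*/YAW=5.0/' h.py
python3 - <<'E'
from h import *
goal((.5036,-.119,.30)); goal((.5036,-.119,.055))
E
```

```text
[-0.4446 -0.1747  0.0032] [-0.0001 -0.0002 -0.0013] dist 0.191
[-0.4452 -0.1742  0.6157] [-0.0001 -0.0002 -0.0013] dist 0.312
```

Call:
{"op": "drive_tool", "data": {
  "plan": [
    [[-0.445,-0.175,0,0,0,-0.001],[-0.445,-0.175,0,0,0,-0.001],[-0.445,-0.175,0,0,0,-0.001],[-0.445,-0.175,0,0,0,-0.001],[-0.445,-0.175,0.2,0,0,-0.001],[-0.445,-0.175,0.3,0,0,-0.001],[-0.445,-0.175,0.4,0,0,-0.001],[-0.445,-0.175,0.5,0,0,-0.001]]
  ]
}}

```text
time_s: 3.3
tcp_pos: [0.5038, -0.1181, 0.1008]
eef_rot: [0.676, 0.737, 0.001, 0.001]
ft_force: [0.1, -0.7, -0.3]
width: 0.004
grip_force: 0.0
```

Call:
{"op": "drive_tool", "data": {
  "plan": [
    [[0,0,0.115,0,0,0],[0,0,0.115,0,0,0],[0.05,0,0.115,0,0,0],[0.08,0,0.115,0,0,0],[0.11,0,0.115,0,0,0]]
  ]
}}

```text
time_s: 3.8
tcp_pos: [0.5017, -0.075, 0.0577]
eef_rot: [0.676, 0.737, 0.001, 0.002]
ft_force: [-0.2, -0.2, -0.1]
width: 0.009
grip_force: 0.0
```

Call:
{"op": "drive_tool", "data": {
  "plan": [
    [[0.02,0,0,0,0,0],[0.04,0,0,0,0,0],[0.06,0,0,0,0,0],[0.08,0,0,0,0,0],[0.1,0,0,0,0,0],[0.12,0,0,0,0,0],[0.135,0,0,0,0,0],[0.135,0,0,0,0,0]]
  ]
}}

```text
time_s: 4.6
tcp_pos: [0.4947, -0.0207, 0.055]
eef_rot: [0.676, 0.737, -0.0, -0.001]
ft_force: [0.2, -0.2, 0.5]
width: 0.006
grip_force: 0.0
```

Call:
{"op": "drive_tool", "data": {
  "plan": [
    [[0.01,0,0,0,0,0],[0.015,0,0,0,0,0],[0.02,0,0,0,0,0],[0.02,0,0,0,0,0]]
  ]
}}

```text
time_s: 5.0
tcp_pos: [0.4944, -0.0139, 0.0551]
eef_rot: [0.676, 0.737, -0.0, -0.001]
ft_force: [-0.7, -1.0, 0.4]
width: 0.006
grip_force: 0.6
```

Run:
```python
from h import *
s=r.state(); p=r.camera('wrist'); im=p['image']; W=wfc(p,s)
np.savez('w2.npz',K=p['K'],k1=p['k1'],world_from_camera=W)
q=r.camera('scene'); 
cv2.imwrite('pics/m2.png',np.hstack([im[:, :400],cv2.resize(q['image'][140:280,250:410],(400,350))[:, :] if 0 else cv2.copyMakeBorder(cv2.resize(q['image'][140:280,250:410],(400,350)),0,50,0,0,0)]))
print(s['ft_force'])
```

```text
[-0.69021873 -0.9935435   0.37180962]
```

View pics/m2.png

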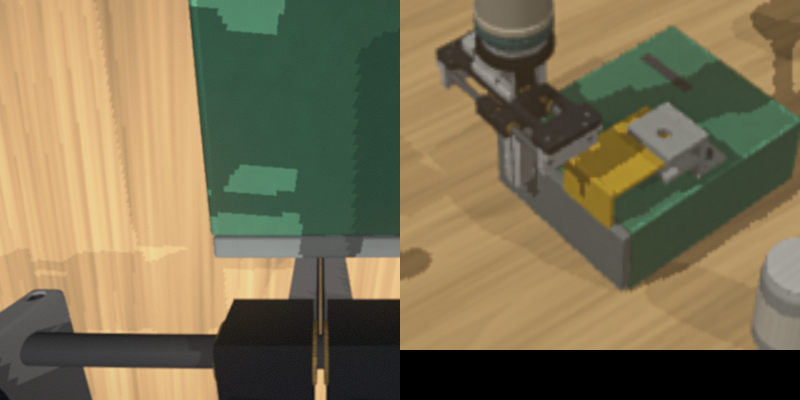

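The drawer is nearly shut: the front panel sits at the box edge (wrist row ~245) and the blade is inside the clevis. Next I push in small steps until I feel the stop.

Call:
{"op": "drive_tool", "data": {
  "plan": [
    [[0.005,0,0,0,0,0],[0.01,0,0,0,0,0],[0.01,0,0,0,0,0]]
  ]
}}

```text
time_s: 5.4
tcp_pos: [0.4951, -0.0133, 0.0555]
eef_rot: [0.675, 0.738, -0.002, 0.002]
ft_force: [-0.3, -10.7, -2.3]
width: 0.003
grip_force: 5.3
```

Call:
{"op": "drive_tool", "data": {
  "plan": [
    [[0.005,0,0,0,0,0],[0.01,0,0,0,0,0],[0.01,0,0,0,0,0]]
  ]
}}

```text
time_s: 5.7
tcp_pos: [0.4951, -0.0134, 0.0555]
eef_rot: [0.674, 0.738, -0.005, 0.005]
ft_force: [-1.2, -22.0, -3.7]
width: 0.003
grip_force: 11.0
```

Call:
{"op": "drive_tool", "data": {
  "plan": [
    [[-0.1,0,0,0,0,0],[-0.2,0,-0.1,0,0,0],[-0.25,0,-0.22,0,0,0],[-0.32,0,-0.34,0,0,0],[-0.4,0,-0.44,0,0,0],[-0.5,0,-0.49,0,0,0],[-0.62,0,-0.49,0,0,0],[-0.74,0,-0.49,0,0,0]]
  ],
  "fingers": -0.1
}}

```text
time_s: 6.5
tcp_pos: [0.5208, -0.2996, 0.2539]
eef_rot: [0.676, 0.737, 0.001, 0.002]
ft_force: [0.8, 0.7, -0.2]
width: 0.548
grip_force: 0.0
```

```bash
python3 -c "
from h import *
goal((.463,-.337,.25))"
```

```text
[-0.0808 -0.1521  0.009 ] [ 0.0008  0.0003 -0.0002] dist 0.069
```

Call:
{"op": "drive_tool", "data": {
  "plan": [
    [[-0.08,-0.152,0,0,0,0],[-0.08,-0.152,0,0,0,0],[-0.08,-0.152,0,0,0,0]]
  ]
}}

```text
time_s: 6.8
tcp_pos: [0.4601, -0.3365, 0.2513]
eef_rot: [0.678, 0.735, 0.0, -0.0]
ft_force: [0.2, 0.2, -0.1]
width: 0.55
grip_force: 0.0
```

Run:
```python
from h import *
s=r.state(); p=r.camera('wrist'); W=wfc(p,s); cv2.imwrite('pics/w3.png',p['image'])
np.savez('w3.npz',K=p['K'],k1=p['k1'],world_from_camera=W); print(s['tcp_pos'])
for q in ('pin_center','holder'):
    for d in r.look_for(p,q): print(q,round(d['score'],2),np.round(d['rect']))
im=p['image'].astype(int); red=((im[...,2]>1.8*im[...,1])&(im[...,2]>1.8*im[...,0])&(im[...,2]>70)).astype(np.uint8)
n,l,st,c=cv2.connectedComponentsWithStats(red)
for i in range(1,n):
    if st[i,4]>100: print('red',st[i],c[i].round(1))
h,w=400,640
q=r.camera('top'); 
for n_,z in (('pin',.098),): print(proj(p,W,(.463,-.337,.098)))
```

```text
[ 0.46013721 -0.33652398  0.2513286 ]
pin_center 0.79 [310. 167.  26.  28.]
pin_center 0.62 [312.  67.  45.  45.]
pin_center 0.58 [229. 174.  30.  39.]
holder 0.76 [289. 135.  67.  67.]
red [ 315   68   40   43 1328] [334.9  88.6]
red [545 152  41  32 853] [567.5 168.2]
red [310 168  27  31 605] [323.7 183.6]
[323.1906845  183.83976489]
```

View pics/w3.png

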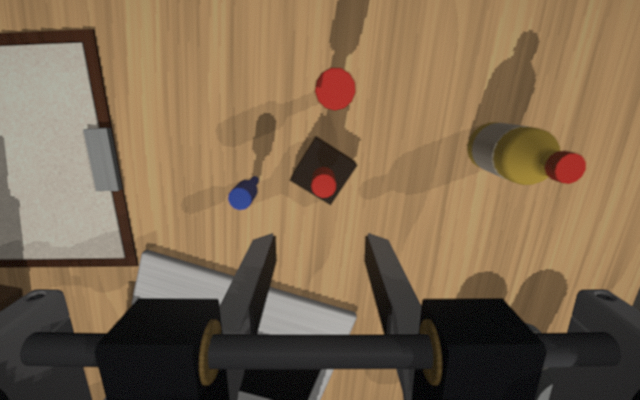

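The small red pin in the holder is at (324,184). The big red pin at (335,89), the blue one at (240,198) and the sauce cap at (567,168) are not wanted. A pale slab at the bottom, around (250,290), needs a check before I descend.

Run:
```python
from h import *
z=np.load('w3.npz'); p={'K':z['K'],'k1':float(z['k1'])}; W=z['world_from_camera']
t=r.camera('top'); s=r.camera('scene')
for uv in [(147,247),(355,310),(250,290)]:
    X=at_z(p,W,uv,0); print(X.round(3),proj(t,wfc(t),X).round(),proj(s,wfc(s),X).round())
print(at_z(p,W,(323.7,183.6),.098).round(4))
goal((.463,-.337,.0635))
a=t['image'][180:380,380:640]; b=s['image'][180:380,60:320]
cv2.imwrite('pics/m4.png',cv2.resize(np.vstack([a,b]),(780,1200))[::2,::1] if 0 else cv2.resize(np.hstack([a,b]),(800,308)))
```

```text
[ 0.226 -0.473  0.   ] [479. 307.] [ 91. 240.]
[ 0.53  -0.552 -0.   ] [498. 212.] [101. 344.]
[ 0.372 -0.53   0.   ] [494. 260.] [ 87. 290.]
[ 0.4635 -0.3367  0.098 ]
[-7.100e-03 -1.000e-04  4.701e-01] [ 0.0001 -0.     -0.    ] dist 0.188
```

View pics/m4.png

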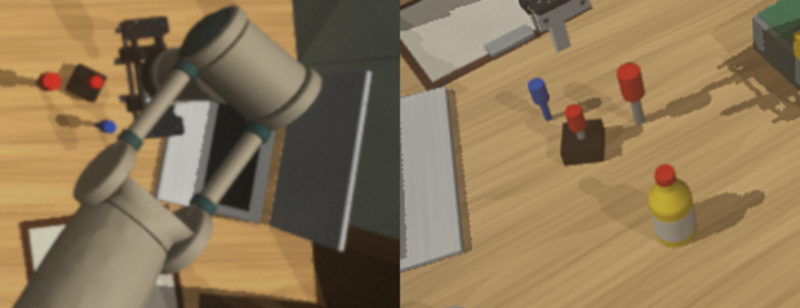

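The slab is a laptop at y < -0.47, well clear, so I descend on the small red pin.

Call:
{"op": "drive_tool", "data": {
  "plan": [
    [[-0.005,0,0.12,0,0,0],[-0.005,0,0.24,0,0,0],[-0.005,0,0.35,0,0,0],[-0.005,0,0.42,0,0,0],[-0.005,0,0.455,0,0,0],[-0.005,0,0.469,0,0,0],[-0.005,0,0.469,0,0,0]]
  ]
}}

```text
time_s: 7.8
tcp_pos: [0.4622, -0.3365, 0.0633]
eef_rot: [0.676, 0.737, 0.0, -0.0]
ft_force: [0.4, 0.4, -0.1]
width: 0.554
grip_force: 0.0
```

Call:
{"op": "drive_tool", "data": {
  "plan": [
    [[0,0,0,0,0,0],[0,0,0,0,0,0],[0,0,0,0,0,0],[0,0,0,0,0,0]]
  ],
  "fingers": 1,
  "grip_force": 20
}}

```text
time_s: 8.2
tcp_pos: [0.4622, -0.3375, 0.0647]
eef_rot: [0.676, 0.737, 0.0, 0.001]
ft_force: [-0.6, 0.6, 2.5]
width: 0.274
grip_force: 20.0
```

Call:
{"op": "drive_tool", "data": {
  "plan": [
    [[0,0,-0.03,0,0,0],[0,0,-0.08,0,0,0],[0,0,-0.18,0,0,0],[0,0,-0.3,0,0,0],[0,0,-0.42,0,0,0],[0.1,0.02,-0.465,0,0,0],[0.2,0.05,-0.465,0,0,0],[0.3,0.08,-0.465,0,0,0]]
  ],
  "grip_force": 30
}}

```text
time_s: 9.0
tcp_pos: [0.4835, -0.214, 0.2518]
eef_rot: [0.677, 0.736, 0.0, 0.001]
ft_force: [0.5, 0.1, -1.2]
width: 0.271
grip_force: 30.0
```

```bash
python3 -c "
from h import *
print(r.state()['width'],r.state()['tcp_pos'])
goal((.593,.070,.25))"
```

```text
0.2710624657513288 [ 0.48350972 -0.21398018  0.25182123]
[0.6845 0.3322 0.0044] [ 0.0004  0.0002 -0.0005] dist 0.304
```

Call:
{"op": "drive_tool", "data": {
  "plan": [
    [[0.11,0.055,0,0,0,0],[0.22,0.11,0,0,0,0],[0.33,0.165,0,0,0,0],[0.44,0.22,0,0,0,0],[0.55,0.275,0,0,0,0],[0.64,0.31,0,0,0,0],[0.685,0.332,0,0,0,0],[0.685,0.332,0,0,0,0]]
  ]
}}

```text
time_s: 9.8
tcp_pos: [0.5927, 0.0722, 0.2502]
eef_rot: [0.675, 0.738, 0.001, -0.0]
ft_force: [0.7, -0.4, -1.4]
width: 0.265
grip_force: 30.0
```

Call:
{"op": "drive_tool", "data": {
  "plan": [
    [[0,0,0.03,0,0,0],[0,0,0.07,0,0,0],[0,0,0.07,0,0,0],[0,0,0.07,0,0,0]]
  ]
}}

```text
time_s: 10.2
tcp_pos: [0.5916, 0.0682, 0.2215]
eef_rot: [0.677, 0.736, -0.001, -0.0]
ft_force: [-0.8, 0.5, -0.6]
width: 0.27
grip_force: 30.0
```

Run:
```python
from h import *
s=r.state(); p=r.camera('wrist'); W=wfc(p,s); print(s['tcp_pos'],s['eef_rot'],s['ft_force'])
np.savez('w5.npz',K=p['K'],k1=p['k1'],world_from_camera=W,tcp=s['tcp_pos'])
cv2.imwrite('pics/w5f.png',p['image'])
t=s['tcp_pos']; print('shoulder',proj(p,W,t-[0,0,.006]),'tip',proj(p,W,t-[0,0,.056]),'hole?',proj(p,W,(.593,.092,.147)))
cv2.imwrite('pics/w5.png',cv2.resize(p['image'][80:280,220:480],(780,600),interpolation=2))
```

```text
[0.59164561 0.06815053 0.2215455 ] [ 6.76883257e-01  7.36090073e-01 -5.53403917e-04 -3.94096542e-04] [-0.762233    0.50010924 -0.5650708 ]
shoulder [320.76504672 243.34729401] tip [320.7145716  215.19904932] hole? [325.01883065 178.33272903]
```

View pics/w5.png

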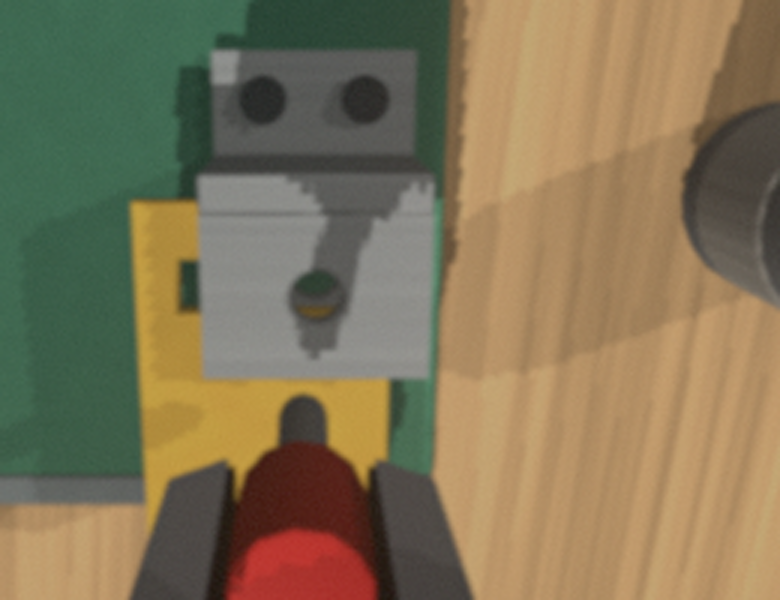

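Through the upper-ear hole at crop (318,295), i.e. full (326.0,178.4), I see yellow and green. The pin foot's leading edge is at crop (304,395), i.e. full (321.4,211.7). The pin hangs straight.

Run:
```python
from h import *
z=np.load('w5.npz'); p={'K':z['K'],'k1':float(z['k1'])}; W=z['world_from_camera']; t=z['tcp']
a=np.linspace(0,2*np.pi,90); 
def circ(c,rad,zz): return np.array([proj(p,W,(c[0]+rad*np.cos(q),c[1]+rad*np.sin(q),zz)) for q in a])
h=circ((.593,.092),.007,.147); h2=circ((.593,.092),.008,.147)
to=lambda u:((u-[220,80])*3).round(1)
print('hole model',to(h.min(0)),to(h.max(0)),'chamf',to(h2.min(0)),to(h2.max(0)))
for rad,zz in((.005,-.056),(.006,-.053),(.006,-.04),(.013,-.006),(.013,.034)):
    c=circ(t[:2],rad,t[2]+zz); print('pin',rad,zz,to(c.min(0)),to(c.max(0)))
im=cv2.imread('pics/w5f.png'); g=cv2.cvtColor(im,6); print(g[206:218,321]); print(g[222,308:335]); print(g[165:192,326]); print(g[178,312:341])
```

```text
hole model [288.  268.4] [342.2 321.2] chamf [284.1 264.5] [346.  324.9]
pin 0.005 -0.056 [281.9 386.4] [322.4 424.5]
pin 0.006 -0.053 [277.6 386.5] [326.7 432.7]
pin 0.006 -0.04 [276.3 404.5] [328.  452.9]
pin 0.013 -0.006 [237.2 429.1] [367.4 548.7]
pin 0.013 0.034 [222.  520.3] [382.9 663. ]
[142 148 154 158 142 110  74  60  63  59  60  61]
[152 153 155 149 123  86  57  54  54  57  58  60  58  62  66  65  66  62
  62  71  89 127 153 160 158 155 157]
[93 91 90 89 79 65 59 57 55 56 59 58 59 60 65 73 76 74 78 78 73 66 71 84
 90 94 91]
[142 139 135 120  99  80  75  70  67  64  60  59  62  59  60  63  64  68
  73  78  74  72  71  80  98 118 137 144 142]
```

```bash
cat >> h.py <<'E'
def avg(n=6):
    P=[];F=[];Q=[]
    for _ in range(n): r.camera('top'); s=r.state(); P.append(s['tcp_pos']);F.append(s['ft_force']);Q.append(s['eef_rot'])
    P=np.array(P); return P.mean(0),P.std(0),np.mean(F,0),np.mean(Q,0)
def delta(to,n=6):
    m,sd,f,q=avg(n); q/=np.linalg.norm(q); d=R.from_quat(q).inv().apply(np.array(to)-m)
    z=R.from_quat(q).as_matrix()[:,2]
    print('pos',m.round(4),'sd',sd.round(4),'F',f.round(2),'tilt',z.round(4),'shift',(d/.4).round(4))
E
python3 -c "
from h import *
delta((.5937,.0928,.209))"
```

```text
pos [0.5926 0.069  0.2225] sd [0.0001 0.0003 0.0001] F [ 0.02 -0.24 -0.79] tilt [ 0.0012 -0.     -1.    ] shift [0.0591 0.0077 0.0339]
```

Run:
```python
from h import *
m,sd,f,q=avg(4); p=r.camera('wrist'); W=wfc(p,dict(tcp_pos=m,eef_rot=q/np.linalg.norm(q)))
g=cv2.cvtColor(p['image'],6).astype(float); cv2.imwrite('pics/w6f.png',p['image'])
c=proj(p,W,(.593,.092,.147)); print(m.round(4),'hole pred',c.round(1),'tip pred',proj(p,W,m-[0,0,.056]).round(1))
u,v=c.round().astype(int)
print(u,v); print(g[v-14:v+14,u].astype(int)); print(g[v,u-15:u+15].astype(int))
t=proj(p,W,m-[0,0,.056]).round().astype(int); print(t); print(g[t[1]-12:t[1]+4,t[0]].astype(int)); print(g[t[1]+7,t[0]-14:t[0]+14].astype(int))
```

```text
[0.5924 0.0695 0.2221] hole pred [323.7 179.8] tip pred [320.6 215.2]
324 180
[136 137 136 125  98  71  59  58  57  59  54  58  58  60  64  70  73  72
  74  82  80  68  68  79  89  91  91  91]
[138 138 140 139 129 111  91  76  76  72  69  69  66  64  64  64  66  68
  70  74  76  77  74  70  76  87 108 126 139 142]
[321 215]
[139 139 139 142 143 148 152 143 111  77  61  59  62  63  59  63]
[153 153 153 154 149 125  86  57  54  56  57  59  62  61  62  63  62  64
  66  64  68  90 128 151 160 156 156 156]
```

Call:
{"op": "drive_tool", "data": {
  "plan": [
    [[0.03,0.004,0,0,0,0],[0.058,0.0085,0,0,0,0],[0.058,0.0085,0.02,0,0,0],[0.058,0.0085,0.033,0,0,0],[0.058,0.0085,0.033,0,0,0]]
  ]
}}

```text
time_s: 11.3
tcp_pos: [0.5929, 0.0929, 0.2072]
eef_rot: [0.676, 0.737, -0.001, -0.001]
ft_force: [-0.2, 0.2, -1.0]
width: 0.272
grip_force: 30.0
```

```bash
python3 -c "
from h import *
delta((.5938,.093,.204))"
```

```text
pos [0.5937 0.0927 0.2085] sd [0.0003 0.0001 0.0004] F [ 0.07 -0.04 -0.72] tilt [-3.e-04 -1.e-04 -1.e+00] shift [0.0008 0.0003 0.0112]
```

Call:
{"op": "drive_tool", "data": {
  "plan": [
    [[0,0,0.005,0,0,0],[0,0,0.01,0,0,0],[0,0,0.015,0,0,0],[0,0,0.02,0,0,0],[0,0,0.024,0,0,0],[0,0,0.024,0,0,0]]
  ]
}}

```text
time_s: 12.2
tcp_pos: [0.5935, 0.0929, 0.1987]
eef_rot: [0.676, 0.737, -0.0, -0.0]
ft_force: [0.3, 0.7, -0.9]
width: 0.271
grip_force: 30.0
```

Call:
{"op": "drive_tool", "data": {
  "plan": [
    [[0,0,0.005,0,0,0],[0,0,0.01,0,0,0],[0,0,0.015,0,0,0],[0,0,0.015,0,0,0]]
  ]
}}

```text
time_s: 12.6
tcp_pos: [0.5935, 0.0928, 0.1926]
eef_rot: [0.676, 0.737, -0.0, -0.0]
ft_force: [0.1, 0.6, -1.1]
width: 0.264
grip_force: 30.0
```

Call:
{"op": "drive_tool", "data": {
  "plan": [
    [[0,0,0.005,0,0,0],[0,0,0.01,0,0,0],[0,0,0.015,0,0,0],[0,0,0.02,0,0,0],[0,0,0.025,0,0,0],[0,0,0.025,0,0,0]]
  ]
}}

```text
time_s: 13.2
tcp_pos: [0.5935, 0.0928, 0.1826]
eef_rot: [0.676, 0.737, -0.0, -0.0]
ft_force: [-0.9, -0.8, -0.6]
width: 0.272
grip_force: 30.0
```

Call:
{"op": "drive_tool", "data": {
  "plan": [
    [[0,0,0.005,0,0,0],[0,0,0.01,0,0,0],[0,0,0.015,0,0,0],[0,0,0.02,0,0,0],[0,0,0.025,0,0,0],[0,0,0.03,0,0,0],[0,0,0.03,0,0,0]]
  ]
}}

```text
time_s: 13.9
tcp_pos: [0.5935, 0.0929, 0.1707]
eef_rot: [0.676, 0.737, -0.0, -0.0]
ft_force: [-1.3, -0.0, -1.3]
width: 0.268
grip_force: 30.0
```

Call:
{"op": "drive_tool", "data": {
  "plan": [
    [[0,0,0.006,0,0,0],[0,0,0.012,0,0,0],[0,0,0.018,0,0,0],[0,0,0.024,0,0,0],[0,0,0.03,0,0,0],[0,0,0.03,0,0,0]]
  ]
}}

```text
time_s: 14.5
tcp_pos: [0.5935, 0.0929, 0.1586]
eef_rot: [0.676, 0.737, -0.0, -0.0]
ft_force: [-0.1, 0.1, -1.2]
width: 0.268
grip_force: 30.0
```

Call:
{"op": "drive_tool", "data": {
  "plan": [
    [[0,0,0.005,0,0,0],[0,0,0.01,0,0,0],[0,0,0.014,0,0,0],[0,0,0.014,0,0,0]]
  ]
}}

```text
time_s: 14.9
tcp_pos: [0.5938, 0.0929, 0.1537]
eef_rot: [0.676, 0.737, 0.0, 0.0]
ft_force: [-1.0, 0.4, 1.3]
width: 0.272
grip_force: 30.0
```

Call:
{"op": "drive_tool", "data": {
  "plan": [
    [[0,0,0.002,0,0,0],[0,0,0.004,0,0,0],[0,0,0.004,0,0,0]]
  ]
}}

```text
time_s: 15.2
tcp_pos: [0.5938, 0.0929, 0.1536]
eef_rot: [0.676, 0.737, 0.0, 0.0]
ft_force: [-2.4, 0.0, 8.3]
width: 0.265
grip_force: 30.0
```

The head is seated: z holds at 0.1536 while the force rises to 8 N. I release and withdraw.

Call:
{"op": "drive_tool", "data": {
  "plan": [
    [[0,0,-0.001,0,0,0],[0,0,-0.004,0,0,0],[0,0,-0.004,0,0,0],[0,0,-0.004,0,0,0]]
  ],
  "fingers": -0.2
}}

```text
time_s: 15.6
tcp_pos: [0.5938, 0.0929, 0.1531]
eef_rot: [0.676, 0.737, -0.0, -0.0]
ft_force: [-0.3, -0.4, -0.3]
width: 0.573
grip_force: 0.0
```

Call:
{"op": "drive_tool", "data": {
  "plan": [
    [[0,0,-0.03,0,0,0],[0,0,-0.12,0,0,0],[0,0,-0.24,0,0,0],[0,0,-0.36,0,0,0],[-0.1,0,-0.4,0,0,0],[-0.15,0,-0.4,0,0,0],[-0.15,0,-0.4,0,0,0]]
  ]
}}

```text
time_s: 16.3
tcp_pos: [0.5995, 0.0308, 0.315]
eef_rot: [0.677, 0.736, 0.0, 0.001]
ft_force: [0.8, 0.0, -0.6]
width: 0.602
grip_force: 0.0
```

Run:
```python
from h import *
s=r.state(); p=r.camera('wrist'); q=r.camera('scene'); W=wfc(p,s); print(s['tcp_pos'],s['width'],s['ft_force'])
print('red head pred',proj(p,W,(.5938,.0925,.187)))
cv2.imwrite('pics/m7.png',np.hstack([cv2.resize(p['image'][60:260,210:410],(400,400)),cv2.resize(q['image'][130:290,250:410],(400,400))]))
```

```text
[0.59948826 0.03084327 0.31504553] 0.6017970515402473 [ 0.77542323  0.04159305 -0.55525756]
red head pred [319.44902725 122.73301143]
```

View pics/m7.png

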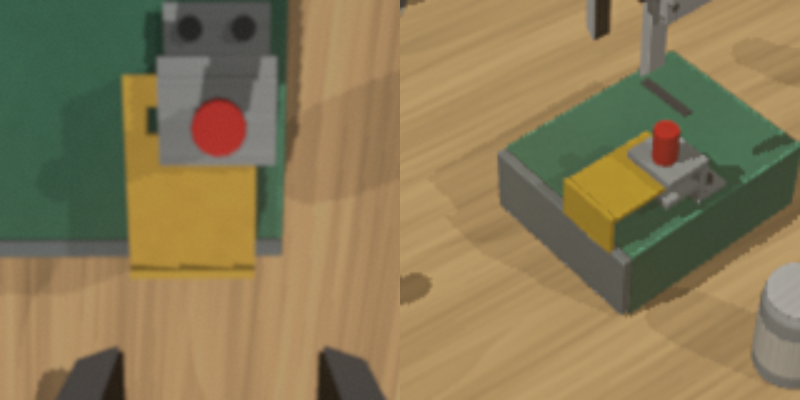

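The red head sits flat on the upper ear at wrist crop (218,128). The drawer is shut and the gripper is clear.

```bash
python3 -c "
from h import *
print(r.hand_in())"
```

```text
the job is handed in; nothing more can be done
None
```

The job is handed in at about 16.5 s of the 70 s: the drawer is shut against its stop, and the pin is through both ears and the blade with its head flat on the upper ear and released (seating force about 8 N); the can, bottle and jar were not touched.

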